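Run a fingertip along an arc of vial stoppers and seat them

TASK

The five stoppers along the curved edge of the ring-segment tray stand proud of their vials. Run the fingertips along that row in one pass, starting at the stopper next to the square post, and push each stopper fully home in turn with a light push; until the last is home, keep the fingertips over the tray and within about 3 cm above the stoppers. Pull no stopper up, do not touch the straight rack, and leave the loose vials and everything else where they stand.

Things in the scene. Friction and masses are not known exactly. Their poses are not given: they have to be found in the camera images.
- tray: Fixed aluminium ring-segment tray, 90 mm wide, 30 mm high, at any yaw. Origin: on the table under its middle, z up. Five vials along its outer (convex) edge, centres 34 mm apart, at (x, y in mm, first to fifth) (-2, 65), (11, 34), (15, 0), (11, -34), (-2, -65). Two loose vials stand on its deck on the inner side, 50 mm from the row. A push over 45 N on tray or stoppers damages it.
- post (a point): Top centre of the upright square steel post, 18 x 18 mm, 20 mm above the tray's deck (top 50 mm above the table), at one end of the row, 34 mm beyond the first stopper. It marks the end to begin at. It is fixed.
- stopper1_top (a point): Centre of the flat top of the first (next to the square post) stopper: a round grey cap 19 mm in diameter, 5 mm thick, with a springy black pad, 15 mm in diameter, 5 mm high, on it. At joint value 0 the top is 54 mm above the table (24 mm above the deck); fully home 46 mm. The pad yields above about 7.5 N, by up to 4 mm (13.5 N).
- stopper1 (a joint): How far the first (next to the square post) stopper has been pushed down, m: starts between 0 and 0.002, 0.008 is fully home against the vial neck (a hard stop). It counts as home above 0.006. It slides straight down under a push of about 4 N on its top and stays where it is left. It can also be pulled out (negative values).
- stopper2_top (a point): Centre of the flat top of the second stopper: a round grey cap 19 mm in diameter, 5 mm thick, with a springy black pad, 15 mm in diameter, 5 mm high, on it. At joint value 0 the top is 54 mm above the table (24 mm above the deck); fully home 46 mm. The pad yields above about 7.5 N, by up to 4 mm (13.5 N).
- stopper2 (a joint): How far the second stopper has been pushed down, m: starts between 0 and 0.002, 0.008 is fully home against the vial neck (a hard stop). It counts as home above 0.006. It slides straight down under a push of about 4 N on its top and stays where it is left. It can also be pulled out (negative values).
- stopper3_top (a point): Centre of the flat top of the third (middle) stopper: a round grey cap 19 mm in diameter, 5 mm thick, with a springy black pad, 15 mm in diameter, 5 mm high, on it. At joint value 0 the top is 54 mm above the table (24 mm above the deck); fully home 46 mm. The pad yields above about 7.5 N, by up to 4 mm (13.5 N).
- stopper3 (a joint): How far the third (middle) stopper has been pushed down, m: starts between 0 and 0.002, 0.008 is fully home against the vial neck (a hard stop). It counts as home above 0.006. It slides straight down under a push of about 4 N on its top and stays where it is left. It can also be pulled out (negative values).
- stopper4_top (a point): Centre of the flat top of the fourth stopper: a round grey cap 19 mm in diameter, 5 mm thick, with a springy black pad, 15 mm in diameter, 5 mm high, on it. At joint value 0 the top is 54 mm above the table (24 mm above the deck); fully home 46 mm. The pad yields above about 7.5 N, by up to 4 mm (13.5 N).
- stopper4 (a joint): How far the fourth stopper has been pushed down, m: starts between 0 and 0.002, 0.008 is fully home against the vial neck (a hard stop). It counts as home above 0.006. It slides straight down under a push of about 4 N on its top and stays where it is left. It can also be pulled out (negative values).
- stopper5_top (a point): Centre of the flat top of the fifth (far end) stopper: a round grey cap 19 mm in diameter, 5 mm thick, with a springy black pad, 15 mm in diameter, 5 mm high, on it. At joint value 0 the top is 54 mm above the table (24 mm above the deck); fully home 46 mm. The pad yields above about 7.5 N, by up to 4 mm (13.5 N).
- stopper5 (a joint): How far the fifth (far end) stopper has been pushed down, m: starts between 0 and 0.002, 0.008 is fully home against the vial neck (a hard stop). It counts as home above 0.006. It slides straight down under a push of about 4 N on its top and stays where it is left. It can also be pulled out (negative values).
- vial_a: Loose small closed glass vial, 16 mm in diameter, 33 mm tall, standing on the tray's deck beside the row. Origin: centre of its underside. To be left alone.
- vial_b: A second loose vial like vial_a, also on the tray's deck. To be left alone.
- rack: Fixed white straight rack, 70 x 150 x 30 mm, with two straight rows of four vials whose stoppers are already home (tops 46 mm above the table). Origin: centre of its underside, long side along its y. Not to be touched.
- beaker: Loose glass beaker, 52 mm in diameter, 60 mm tall. Origin: centre of its underside. To be left alone.
- bottle: Loose amber bottle with a blue cap, 60 mm in diameter, 115 mm tall. Origin: centre of its underside. To be left alone.
- spatula: Loose steel spatula, 180 mm long, lying on the table along its x. To be left alone.
Mind the look-alikes: they are no part of the job. What is shaped like the tray but pink is not meant.

How it is judged:
On the way, in this order (a step that is already met when the one before it is completed fails the run):
1. the first (next to the square post) stopper is home (value of joint stopper1 above 0.006 m), for 0.05 s.
2. the second stopper is home (value of joint stopper2 above 0.006 m), for 0.05 s.
3. the third (middle) stopper is home (value of joint stopper3 above 0.006 m), for 0.05 s.
4. the fourth stopper is home (value of joint stopper4 above 0.006 m), for 0.05 s.
5. the fifth (far end) stopper is home (value of joint stopper5 above 0.006 m), for 0.05 s.
At the end, for the whole second after the job is handed in: All five stoppers are pushed in by more than 6 mm of their 8 mm, and the loose vials, beaker, bottle and spatula stand or lie within 15 mm of where they were, upright ones upright (value of joint each of stopper1, stopper2, stopper3, stopper4, stopper5 above 0.006 m and distance of each of vial_a, vial_b, beaker, bottle, spatula from where it was at the start of the episode below 0.015 m and angle between each of vial_a, vial_b, beaker, bottle's own z axis and vertical below 0.2 rad); the robot touches nothing.
It fails at once if after the first stopper is home and before the last one is, the fingertips leave the row (well over 3 cm above the stoppers, or the grasp point more than 13 cm sideways from the tray's middle) (value of joint stopper1 above 0.006 m and value of joint stopper5 below 0.006 m and (height (world z) of the grasp point above 0.12 m or horizontal distance between the grasp point and tray above 0.13 m)).
It fails at once if a stopper is pulled up by more than 3 mm (value of joint any of stopper1, stopper2, stopper3, stopper4, stopper5 below -0.003 m).
It fails at once if the fingers push on the tray or its stoppers with more than 45 N (contact force between the fingers and tray above 45 N).
It fails at once if the straight rack is touched (contact force between any of the fingers, the arm and rack above 0.5 N).
It fails at once if a loose bystander is moved by more than 15 mm or tipped (distance of any of vial_a, vial_b, beaker, bottle, spatula from where it was at the start of the episode above 0.015 m or angle between any of vial_a, vial_b, beaker, bottle's own z axis and vertical above 0.3 rad).
It also fails if it takes over 48 s, if anything falls off the work surface, if the arm or the gripper's body presses on something with over 40 N, if the wrist force passes 120 N, or if a joint passes its speed limit or range.

ROBOT

A 7-joint arm with a two-finger parallel gripper is mounted at the origin on the work surface. World frame = base frame: x ahead of the robot, y to its left, z up, the work surface at z = 0. Lengths are in m, angles in rad, forces in N, time in s.
With the tool pointing down it reaches from about 0.425 to 0.875 m from the base axis. Payload 8.4 kg.
Tool frame: the origin (TCP) lies on the centre line of the jaws, within the pads' length; the fingertips stand 8 mm ahead of it and the grasp point (between the pads) lies 11 mm behind it (manip.tip_extent is the distance from the TCP to the fingertips, in m); z points along the fingers, y is the direction in which the jaws open and shut (so a half turn about z gives the same grasp; the last joint's range is limited). The gripper opens to 87 mm and grips with 3 to 60 N. Pads are 19 mm wide; open, the fingers measure 117 mm over their backs; the gripper's body (75 mm by 190 mm) begins 51 mm behind the grasp point.
Start: joints at [1.007, 0.333, 0.04, 1.465, -0.013, 1.343, -0.059], TCP at [0.291, -0.581, 0.205] pointing down, gripper open.
Joint ranges: [-2.58, 2.58], [-0.38, 2.09], [-1.3, 1.39], [0.25, 2.4], [-1.5, 4.64], [0.08, 2.09], [-2.65, 2.65]. Speed limits (rad/s): [2.22, 2.22, 2.79, 2.79, 3.14, 3.14, 3.14].

INTERFACE

Orientations are given as [roll, pitch, yaw] about the fixed x, y, z axes, in that order (R = Rz(yaw) Ry(pitch) Rx(roll)).
In Python, from workcell import manip, optics gives the robot as it stands.
- The arm moves only by the tool step_arm, never from a script. Its argument "commands" is a list of rows, each a list of 7 numbers: the closure, from 0 (fully open) to 1 (shut), then the shift along the tool's x, y, z in units of 40 mm (1.0 is 40 mm), then the turn, a rotation vector about the tool's x, y, z in units of 6 degrees (1.0 is 6 degrees). In form: [[fingers, x, y, z, ax, ay, az], ...]. A call has 1 to 10 rows; each row shifts and turns the commanded pose from where the row before left it, along the tool's axes as they then stand; what a row does not reach is not made up. A row lasts 1/10 s, in which the tool goes at most 50 mm and 8.59 degrees, less where a joint would pass 70% of its speed; a pose out of reach is approached as far as the arm can. A call is refused whole if a number of a shift passes 1 or a number of a turn 1, either way. A call with a gripper value outside its range is refused whole. The fingers move at their own pace and stop on an object; "grip_force" is the grip in N (left out, the last holds). Time passes only in rows, so rows that do not move let the fingers close. It gives the time, the measured TCP pose, the force and the opening at its end, in the units of the state.
- manip.sense(): the state, without advancing time (a new reading comes with each control period).
- optics.read_camera(name): name is "side" or "top" or "wrist"; returns a dict with "img" (400x640x3 uint8, blue, green, red), "intrinsics" (3x3 intrinsics, pixels), "pose" (4x4, takes a point from camera to world coordinates). Camera axes: x right, y down, z forward; pixel columns grow to the right and rows downward; lengths in m; the calibration is good to about 2 mm. The wrist camera is an equidistant fisheye: a pixel r from the principal point sees the ray r / f radians off the axis. A picture is of the moment at which its call begins. There is no depth.
- manip.hand_in(): hands the job in, once; it reports no verdict.
The state is a dict: "clock": time; "joint_pos": joint angles; "joint_vel": joint speeds; "tau": joint torques, N m; "tool_pos": TCP position; "eef_rot": TCP orientation; "contact_force": force on the tool from outside, world axes, zero at the start; "torque": the same for the moment, N m; "finger_gap": finger opening in m.
Only numpy, scipy, OpenCV 4.12 (cv2) and the standard library are available. Lean on these libraries where they do the work, as an engineer would, in place of code of your own. Each camera call takes 0.05 s, during which the arm holds its last target.

## Working session

There is one attempt and no reset: what is moved stays moved. The work goes in short steps, Python scripts to look and compute and a tool call to move; the robot and the scene stay as the last step left them, time stands still between calls to the robot, and variables do not carry over. Pictures are saved under pics/ and viewed, and the job is handed in when it is done.

Besides the shell and the picture viewer there is one more tool, called after ">>>" as a command line: name --pt "numbers of a row" for each row, then --argument value for the rest. step_arm: Moves the arm, as the interface text tells. Its arguments: {"type":"object","properties":{"commands":{"type":"array","items":{"type":"array","items":{"type":"number"}}},"grip_force":{"type":"number"}},"required":["commands"]}

```bash
mkdir -p pics; ls; python3 - <<'E'
from workcell import manip, optics
import cv2
s=manip.sense()
for k in s: print(k,s[k])
for n in ["side","top","wrist"]:
    c=optics.read_camera(n); cv2.imwrite(f"pics/{n}0.png",c["img"]); print(n,c["intrinsics"],c["pose"])
print(manip.tip_extent)
E
```

```text
pics
clock 0.0
joint_pos [ 1.00681256  0.33393136  0.03989268  1.46627927 -0.0133894   1.34330168
 -0.05850851]
joint_vel [ 0.00095339  0.00066635  0.00147044 -0.00068906 -0.00173103 -0.00038346
 -0.00013035]
tau [-3.57503927e-05 -6.56364298e+01  1.33521460e+00 -4.03802347e+01
 -5.96903334e-02  4.48992464e-02  1.86881243e-04]
tool_pos [ 0.29108003 -0.5806173   0.20364244]
eef_rot [-3.13994406e+00  1.29359307e-04  4.64742593e-01]
contact_force [-0.11890006  0.31389433  0.53725162]
torque [0.02264776 0.05463154 0.00123814]
finger_gap 0.08712498567565098
side [[451.7107595    0.         324.13384863]
 [  0.         451.7107595  197.22203427]
 [  0.           0.           1.        ]] [[-0.77905748 -0.306185    0.54710163 -0.10673358]
 [-0.62693969  0.38603895 -0.67669827  0.69228625]
 [-0.00400768 -0.87018657 -0.49270606  0.60762272]
 [ 0.          0.          0.          1.        ]]
top [[501.52341431   0.         317.56213087]
 [  0.         501.52341431 195.44500658]
 [  0.           0.           1.        ]] [[-0.02581611 -0.98164085  0.18898354  0.25905568]
 [-0.99963184  0.02692875  0.00332173 -0.04936253]
 [-0.00834984 -0.18882821 -0.98197464  1.35081945]
 [ 0.          0.          0.          1.        ]]
wrist [[309.70691629   0.         322.37698816]
 [  0.         309.70691629 201.59976613]
 [  0.           0.           1.        ]] [[ 0.44812266 -0.85441772 -0.26297612  0.36260487]
 [-0.89396799 -0.42918355 -0.12892914 -0.54568829]
 [-0.00270569  0.2928683  -0.95614896  0.38477885]
 [ 0.          0.          0.          1.        ]]
0.008
```

View pics/top0.png

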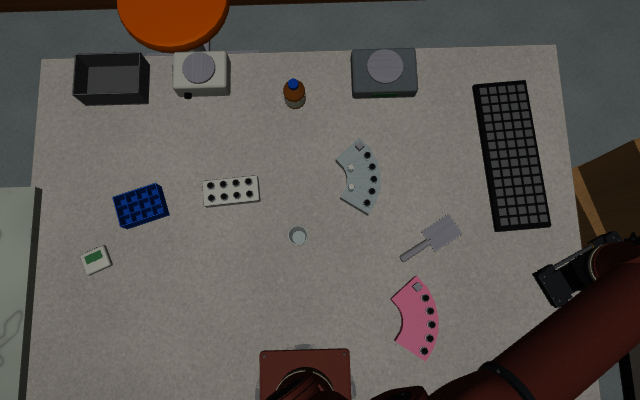

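View pics/side0.png

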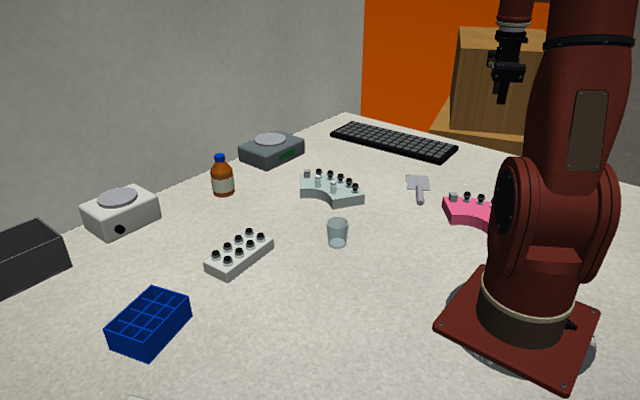

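View pics/wrist0.png

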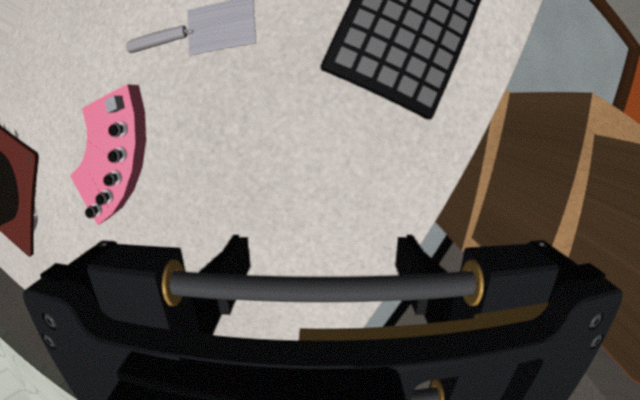

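The top view shows the grey tray at about (358,178), with the post at (360,146) and stoppers running from (367,155) to (367,202). The pink look-alike is at (415,318). Next I'll measure the stoppers.

```bash
cat > h.py <<'E'
from workcell import manip, optics
import cv2, numpy as np
def ray(c,u,v):
    K=c["intrinsics"];d=np.array([(u-K[0,2])/K[0,0],(v-K[1,2])/K[1,1],1]);return c["pose"][:3,3],c["pose"][:3,:3]@d
def rayfish(c,u,v):
    K=c["intrinsics"];a=(u-K[0,2])/K[0,0];b=(v-K[1,2])/K[1,1];r=np.hypot(a,b)
    d=np.array([a/r*np.sin(r),b/r*np.sin(r),np.cos(r)]);return c["pose"][:3,3],c["pose"][:3,:3]@d
def plane(o,d,z): return (o+d*(z-o[2])/d[2])
def dark(img,box,th):
    x0,y0,x1,y1=box;g=img[y0:y1,x0:x1].max(2)
    n,l,st,ce=cv2.connectedComponentsWithStats((g<th).astype(np.uint8))
    return [(ce[i][0]+x0,ce[i][1]+y0,st[i][4]) for i in range(1,n)]
E
python3 - <<'E'
from h import *
c=optics.read_camera("top")
im=c["img"]
cv2.imwrite("pics/topz.png",cv2.resize(im[130:225,320:400],None,fx=6,fy=6,interpolation=cv2.INTER_CUBIC))
P=[]
for u,v,a in dark(im,(325,135,390,220),60):
    p=plane(*ray(c,u,v),0.051); print(round(u,1),round(v,1),a,p.round(4))
    if a>8: P.append(p[:2])
c=optics.read_camera("side")
im=c["img"]
cv2.imwrite("pics/sidez.png",cv2.resize(im[155:215,290:375],None,fx=8,fy=8,interpolation=cv2.INTER_CUBIC))
for u,v,a in dark(im,(295,160,370,205),50):
    p=plane(*ray(c,u,v),0.051); print(round(u,1),round(v,1),a,p.round(4))
E
```

```text
359.1 147.5 11 [ 0.6372 -0.1599  0.051 ]
366.7 154.9 33 [ 0.6161 -0.1794  0.051 ]
340.0 165.6 23 [ 0.5886 -0.107   0.051 ]
371.7 166.3 35 [ 0.5843 -0.1913  0.051 ]
346.0 176.5 2 [ 0.5584 -0.1218  0.051 ]
373.4 178.5 33 [ 0.5509 -0.1943  0.051 ]
371.5 190.8 33 [ 0.5179 -0.1877  0.051 ]
353.6 206.1 39 [ 0.478  -0.1388  0.051 ]
366.5 202.4 33 [ 0.4871 -0.1732  0.051 ]
318.2 171.0 20 [ 0.6173 -0.1775  0.051 ]
329.7 172.1 13 [ 0.588 -0.192  0.051]
329.9 175.9 8 [ 0.5732 -0.174   0.051 ]
340.0 176.7 26 [ 0.5487 -0.1874  0.051 ]
348.3 179.8 15 [ 0.5199 -0.1864  0.051 ]
348.3 183.4 7 [ 0.5077 -0.1695  0.051 ]
354.8 184.9 17 [ 0.4892 -0.1733  0.051 ]
354.5 188.8 10 [ 0.4775 -0.1554  0.051 ]
```

View pics/topz.png

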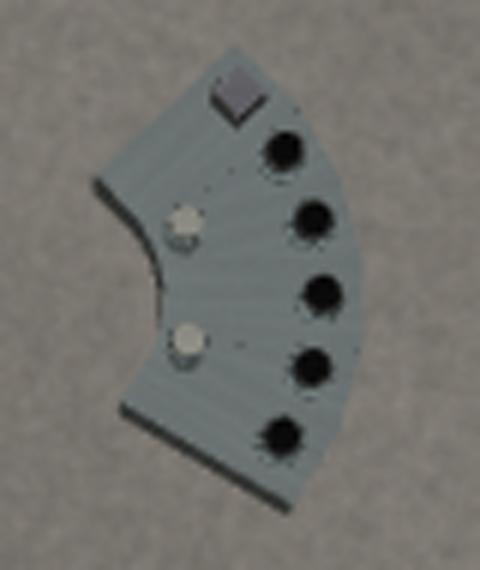

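View pics/sidez.png

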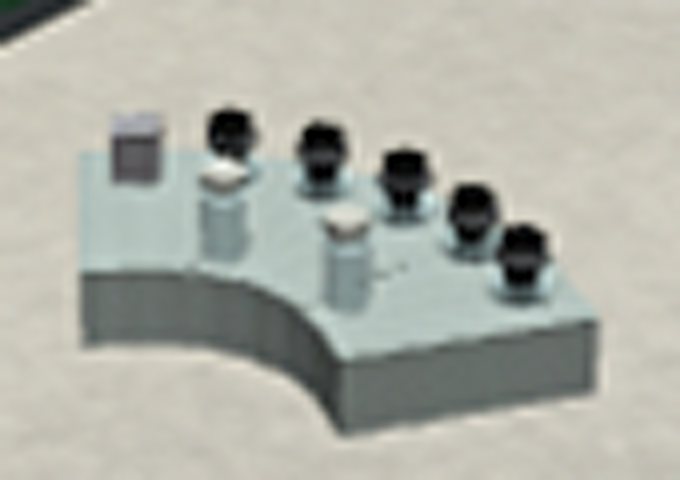

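The top view gives the five pads cleanly, and both views agree within about 2 mm. I'll fit the known row layout to them.

```bash
cat >> h.py <<'E'
L=np.array([[-2,65],[11,34],[15,0],[11,-34],[-2,-65]])/1000
def fit(W):
    W=np.array(W);a=L-L.mean(0);b=W-W.mean(0)
    th=np.arctan2((a[:,0]*b[:,1]-a[:,1]*b[:,0]).sum(),(a*b).sum())
    R=np.array([[np.cos(th),-np.sin(th)],[np.sin(th),np.cos(th)]]);t=W.mean(0)-R@L.mean(0)
    return th,t,(L@R.T+t)
E
python3 - <<'E'
from h import *
a=np.array([[.6161,-.1794],[.5843,-.1913],[.5509,-.1943],[.5179,-.1877],[.4871,-.1732]])
th,t,F=fit(a);print(np.degrees(th),t,F.round(4),(F-a).round(4))
print('tangent yaws deg',[round(np.degrees(th)+90+k*14.65,1) for k in (2,1,0,-1,-2)])
s=manip.sense();y=s["eef_rot"][2];d=F[0]-s["tool_pos"][:2]
X=np.array([np.cos(y),np.sin(y)]);Y=np.array([np.sin(y),-np.cos(y)])
print(d@X/.04,d@Y/.04)
E
```

```text
-92.81097037382399 [ 0.55158367 -0.17858794] [[ 0.6166 -0.1798]
 [ 0.585  -0.1912]
 [ 0.5508 -0.1936]
 [ 0.5171 -0.1879]
 [ 0.4868 -0.1734]] [[ 0.0005 -0.0004]
 [ 0.0007  0.0001]
 [-0.0001  0.0007]
 [-0.0008 -0.0002]
 [-0.0003 -0.0002]]
tangent yaws deg [np.float64(26.5), np.float64(11.8), np.float64(-2.8), np.float64(-17.5), np.float64(-32.1)]
11.766032615313286 -5.316914873255941
```

>>> step_arm --pt "1 0.4 -0.2 0 0 0 0" --pt "1 0.8 -0.36 0 0 0 0" --pt "1 0.8 -0.36 0 0 0 0" --pt "1 0.8 -0.36 0 0 0 0" --pt "1 0.8 -0.36 0 0 0 0" --pt "1 0.8 -0.36 0 0 0 0" --pt "1 0.8 -0.36 0 0 0 0" --pt "1 0.8 -0.36 0 0 0 0" --pt "1 0.8 -0.36 0 0 0 0" --pt "1 0.8 -0.36 0 0 0 0" --grip_force 10

```text
clock: 1.25
tool_pos: [0.5025, -0.3191, 0.2048]
eef_rot: [3.142, -0.0, 0.466]
contact_force: [0.6, 0.0, 0.5]
finger_gap: 0.015
```

>>> step_arm --pt "1 0.8 -0.36 0 0 0 0" --pt "1 0.8 -0.36 0 0 0 0" --pt "1 0.8 -0.36 0 0 0 0" --pt "1 0.8 -0.36 0 0 0 0" --pt "1 0.6 -0.3 0 0 0 0" --pt "1 0.3 -0.1 0 0 0 0" --pt "1 0 0 0 0 0 0" --pt "1 0 0 0 0 0 0"

```text
clock: 2.05
tool_pos: [0.6143, -0.1836, 0.2044]
eef_rot: [3.141, 0.001, 0.464]
contact_force: [0.2, -0.5, 0.2]
finger_gap: 0.0005
```

```bash
cat >> h.py <<'E'
F=np.array([[.6166,-.1798],[.5850,-.1912],[.5508,-.1936],[.5171,-.1879],[.4868,-.1734]])
def rel(k):
    s=manip.sense();y=s["eef_rot"][2];d=F[k]-s["tool_pos"][:2]
    X=np.array([np.cos(y),np.sin(y)]);Y=np.array([np.sin(y),-np.cos(y)])
    print('t',s["clock"],'pos',s["tool_pos"].round(4),'rot',s["eef_rot"].round(3),'gap',round(s["finger_gap"],4),'F',s["contact_force"].round(1))
    print('to stopper',k+1,'x,y units',d@X/.04,d@Y/.04,'tip z',s["tool_pos"][2]-.008)
E
python3 - <<'E'
from h import *
rel(0)
for n in ("wrist","side"):
    c=optics.read_camera(n);cv2.imwrite(f"pics/{n}1.png",c["img"])
E
```

```text
t 2.05 pos [ 0.6143 -0.1836  0.2044] rot [3.141e+00 1.000e-03 4.640e-01] gap 0.0005 F [ 0.2 -0.5  0.2]
to stopper 1 x,y units 0.09314702201115115 -0.05896919696339447 tip z 0.19644741289956064
```

View pics/wrist1.png

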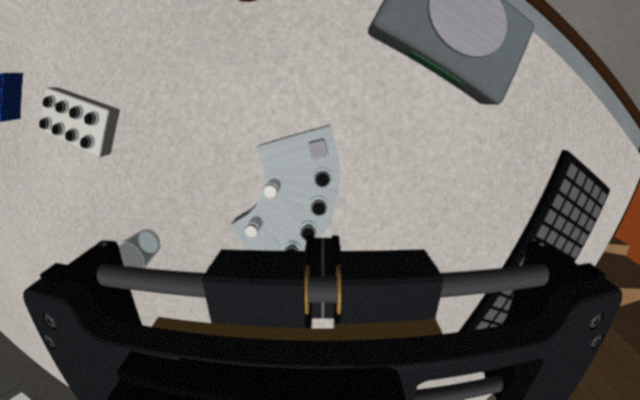

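View pics/side1.png

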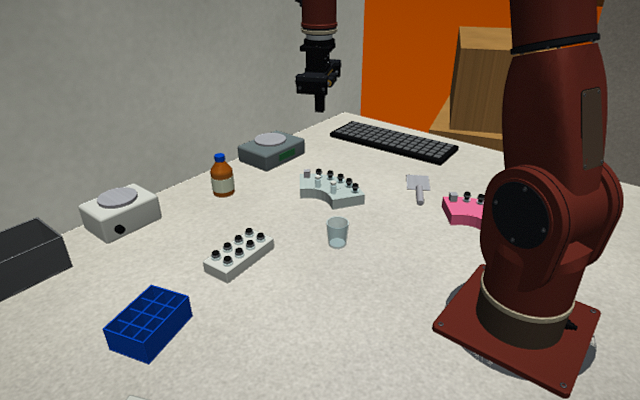

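The wrist view shows the fingers shut at column 322, with stopper 1 at (322,178) and the post at (318,148), both in line with them. I'll cross-check with wrist rays and start the descent.

```bash
python3 - <<'E'
from h import *
c=optics.read_camera("wrist")
for u,v,a in dark(c["img"],(300,165,335,235),60):
    if a>20: print(round(u,1),round(v,1),a,plane(*rayfish(c,u,v),.052).round(4))
E
```

```text
321.5 178.5 122 [ 0.6172 -0.182   0.052 ]
317.8 207.4 122 [ 0.5853 -0.1932  0.052 ]
307.2 231.2 78 [ 0.5536 -0.1949  0.052 ]
```

>>> step_arm --pt "1 0.09 -0.06 0.4 0 0 0" --pt "1 0 0 0.7 0 0 0" --pt "1 0 0 0.7 0 0 0" --pt "1 0 0 0.6 0 0 0" --pt "1 0 0 0.4 0 0 0" --pt "1 0 0 0.3 0 0 0" --pt "1 0 0 0.1 0 0 0" --pt "1 0 0 0 0 0 0" --pt "1 0 0 0 0 0 0"

```text
clock: 3.1
tool_pos: [0.6179, -0.1788, 0.0776]
eef_rot: [3.141, -0.001, 0.465]
contact_force: [-0.7, -0.2, 0.1]
finger_gap: 0.0004
```

```bash
python3 - <<'E'
from h import *
rel(0)
for n in ("wrist","side"):
    c=optics.read_camera(n);im=c["img"]
    cv2.imwrite(f"pics/{n}2.png",im if n=="wrist" else cv2.resize(im[100:220,260:400],None,fx=5,fy=5,interpolation=cv2.INTER_CUBIC))
E
```

```text
t 3.1 pos [ 0.6179 -0.1788  0.0776] rot [ 3.141e+00 -1.000e-03  4.650e-01] gap 0.0004 F [-0.7 -0.2  0.1]
to stopper 1 x,y units -0.039114818849355845 0.007959022307488081 tip z 0.069572230759496
```

View pics/wrist2.png

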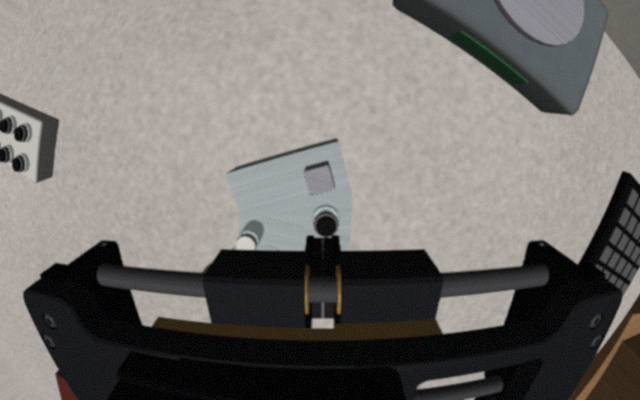

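View pics/side2.png

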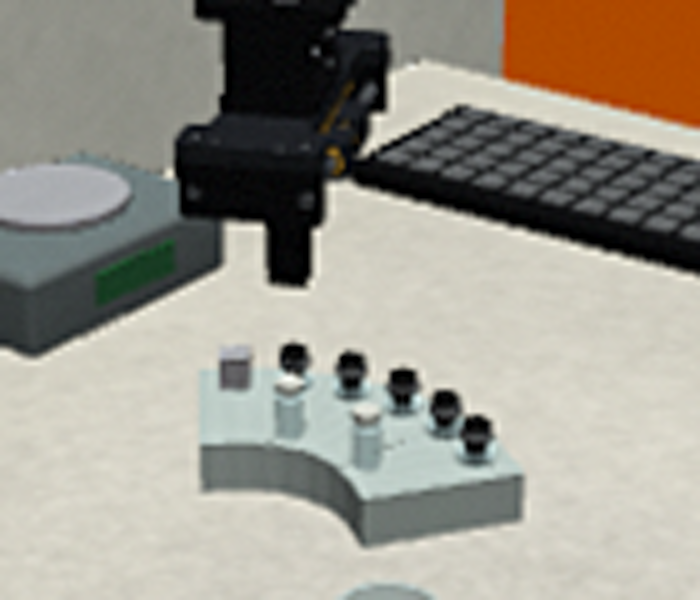

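The fingertip looks higher above stopper 1 in the side view, at about pixel (318,157), than its reading suggests. I'll check by projecting the measured tip into the image.

```bash
python3 - <<'E'
from h import *
c=optics.read_camera("side");rel(0)
def proj(p):
    q=np.linalg.inv(c["pose"])@np.r_[p,1];K=c["intrinsics"];return (K@(q[:3]/q[2]))[:2]
for p in [(.618,-.179,.0696),(.618,-.179,.08),(.618,-.179,.09),(.6166,-.1798,.054),(.6166,-.1798,.046)]: print(p,proj(p).round(1))
print(c["pose"].round(3))
im=c["img"];cv2.imwrite("pics/side3.png",cv2.resize(im[140:185,290:350],None,fx=10,fy=10,interpolation=cv2.INTER_NEAREST))
E
```

```text
t 3.25 pos [ 0.6178 -0.1788  0.0776] rot [ 3.141e+00 -1.000e-03  4.650e-01] gap 0.0003 F [ 0.  -1.  -0.1]
to stopper 1 x,y units -0.03826078740525994 0.00876006204802735 tip z 0.06958949673473286
(0.618, -0.179, 0.0696) [318.3 164.7]
(0.618, -0.179, 0.08) [318.2 161.3]
(0.618, -0.179, 0.09) [318.2 158. ]
(0.6166, -0.1798, 0.054) [318.9 169.8]
(0.6166, -0.1798, 0.046) [318.9 172.4]
[[-0.779 -0.306  0.547 -0.107]
 [-0.627  0.386 -0.677  0.692]
 [-0.004 -0.87  -0.493  0.608]
 [ 0.     0.     0.     1.   ]]
```

View pics/side3.png

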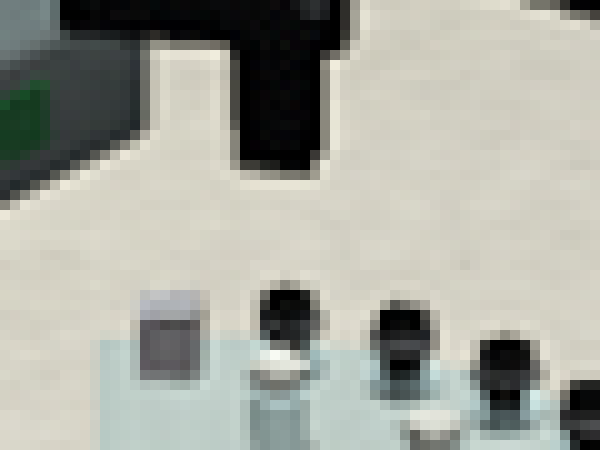

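```bash
python3 - <<'E'
from h import *
c=optics.read_camera("side");rel(0)
def proj(p,c):
    q=np.linalg.inv(c["pose"])@np.r_[p,1];K=c["intrinsics"];return (K@(q[:3]/q[2]))[:2]
print('start',proj((.291,-.5806,.1966),c),'above',proj((.6143,-.1836,.1964),c))
for dz in (0,.02): print(proj((.6143,-.1836,.1964+dz),c))
a=cv2.imread("pics/side0.png")[30:120,470:550];b=cv2.imread("pics/side1.png")[30:120,280:360]
cv2.imwrite("pics/cmp.png",cv2.resize(np.hstack([a,b]),None,fx=5,fy=5,interpolation=cv2.INTER_NEAREST))
t=optics.read_camera("top");cv2.imwrite("pics/top4.png",cv2.resize(t["img"][110:240,300:440],None,fx=4.5,fy=4.5,interpolation=cv2.INTER_CUBIC))
print(proj((.6178,-.1788,.07),t),proj((.6178,-.1788,.2),t))
E
```

```text
t 3.3 pos [ 0.6176 -0.1788  0.0774] rot [ 3.141e+00 -1.000e-03  4.650e-01] gap 0.0003 F [ 0.  -0.6  0.1]
to stopper 1 x,y units -0.03406255807305521 0.010121642449502182 tip z 0.06938814388432968
start [496.78950342 107.16100414] above [319.97639248 120.89090168]
[319.97639248 120.89090168]
[319.91098756 113.59088921]
[367.07604007 152.37822045] [371.89997957 137.50569303]
```

View pics/cmp.png

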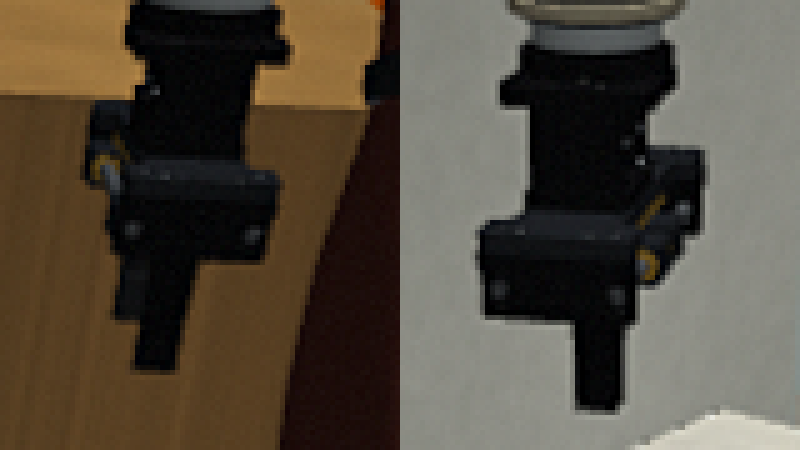

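View pics/top4.png

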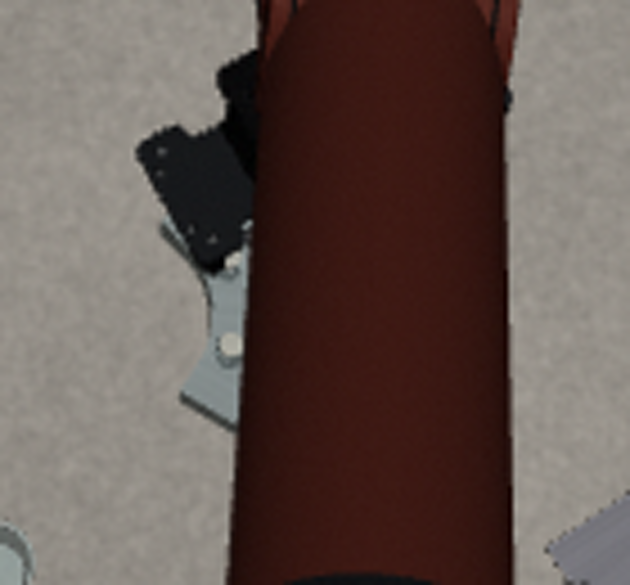

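```bash
python3 - <<'E'
from h import *
from scipy.spatial.transform import Rotation as Ro
c=optics.read_camera("wrist");s=manip.sense()
R=Ro.from_euler('xyz',s["eef_rot"]).as_matrix()
C=c["pose"];print("cam in tool",(R.T@(C[:3,3]-s["tool_pos"])).round(4))
def pf(p):
    q=C[:3,:3].T@(p-C[:3,3]);th=np.arctan2(np.hypot(q[0],q[1]),q[2]);ph=np.arctan2(q[1],q[0]);K=c["intrinsics"]
    return np.array([K[0,2]+K[0,0]*th*np.cos(ph),K[1,2]+K[1,1]*th*np.sin(ph)]).round(1)
for z in (-.04,-.02,-.014,0,.008,.02):
  for x in (-.0095,.0095):
    print(z,x,pf(s["tool_pos"]+R@np.array([x,.0,z])))
print(pf(np.array([.6166,-.1798,.053])))
cv2.imwrite("pics/w5.png",cv2.resize(c["img"][190:340,200:440],None,fx=3.2,fy=3.2))
E
```

```text
cam in tool [ 0.0796  0.0006 -0.1812]
-0.04 -0.0095 [321.6 283.9]
-0.04 0.0095 [321.5 252.3]
-0.02 -0.0095 [321.7 266. ]
-0.02 0.0095 [321.7 236.6]
-0.014 -0.0095 [321.7 261.2]
-0.014 0.0095 [321.7 232.6]
0 -0.0095 [321.8 251.1]
0 0.0095 [321.8 223.9]
0.008 -0.0095 [321.8 245.9]
0.008 0.0095 [321.8 219.5]
0.02 -0.0095 [321.9 238.7]
0.02 0.0095 [321.8 213.4]
[322.7 225.8]
```

View pics/w5.png

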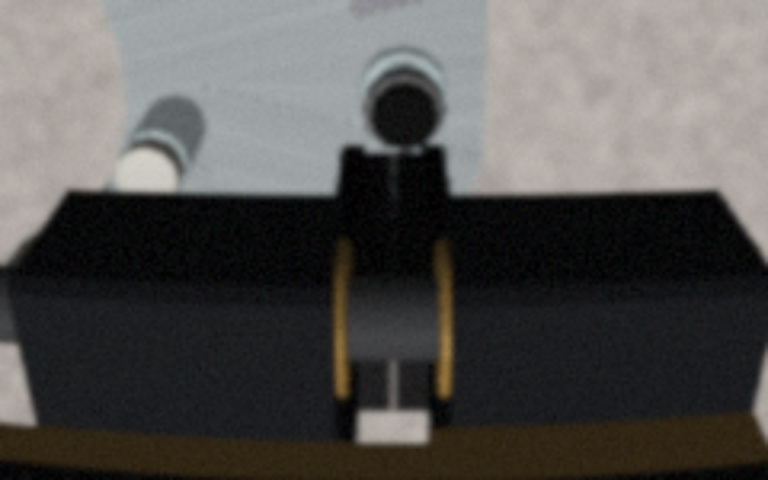

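Both the wrist and side views put the visible fingertip about 25 mm higher than the reported tip (side v≈157 against 165 predicted, wrist v≈236 against 219). Sideways it agrees. I won't trust the absolute z, so I'll come down in small steps and watch the force.

>>> step_arm --pt "1 -0.03 0 0.1 0 0 0" --pt "1 0 0 0.1 0 0 0" --pt "1 0 0 0.05 0 0 0" --pt "1 0 0 0 0 0 0"

```text
clock: 3.8
tool_pos: [0.6157, -0.1791, 0.0659]
eef_rot: [-3.141, 0.001, 0.465]
contact_force: [0.5, -0.3, 0.2]
finger_gap: 0.0001
```

>>> step_arm --pt "1 0 0 0.1 0 0 0" --pt "1 0 0 0 0 0 0"

```text
clock: 4.0
tool_pos: [0.6158, -0.1791, 0.062]
eef_rot: [-3.141, 0.001, 0.465]
contact_force: [-0.1, 0.0, 0.2]
finger_gap: 0.0006
```

>>> step_arm --pt "1 0 0 0.1 0 0 0" --pt "1 0 0 0 0 0 0"

```text
clock: 4.2
tool_pos: [0.6158, -0.1792, 0.058]
eef_rot: [-3.141, 0.001, 0.465]
contact_force: [0.6, -0.0, -0.5]
finger_gap: 0.0008
```

```bash
cat >> h.py <<'E'
def look(tag):
    c=optics.read_camera("side");w=optics.read_camera("wrist")
    a=cv2.resize(c["img"][135:195,290:370],None,fx=7,fy=7,interpolation=cv2.INTER_CUBIC)[:420,:440]
    b=cv2.resize(w["img"][170:290,260:380],None,fx=3,fy=3)
    b=cv2.copyMakeBorder(b,0,60,0,0,cv2.BORDER_CONSTANT);cv2.imwrite(f"pics/{tag}.png",np.hstack([a,b]))
E
python3 - <<'E'
from h import *
rel(0);look("l1")
E
```

```text
t 4.2 pos [ 0.6158 -0.1792  0.058 ] rot [-3.141e+00  1.000e-03  4.650e-01] gap 0.0008 F [ 0.6 -0.  -0.5]
to stopper 1 x,y units 0.01119707294676765 0.023381209567358594 tip z 0.04996025040283169
```

View pics/l1.png

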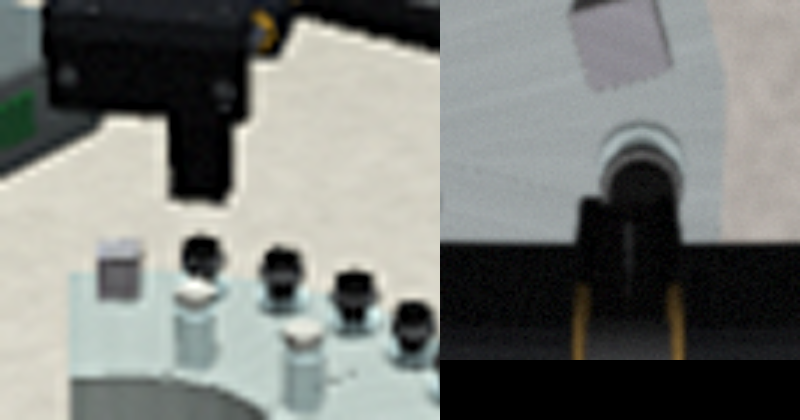

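There is still no contact at a reported tip z of 0.050. The side view leaves a clear gap, with the tip at row 200 and the pad at row 237. The wrist view shows stopper 1 about 5 px to the right of the finger centre (328 against 323), which is about 2.5 mm along +y. I'll correct for that and go on down.

>>> step_arm --pt "1 0 0.06 0.1 0 0 0" --pt "1 0 0 0 0 0 0"

```text
clock: 4.5
tool_pos: [0.617, -0.1818, 0.054]
eef_rot: [-3.141, 0.001, 0.464]
contact_force: [0.1, -0.6, -0.3]
finger_gap: 0.0006
```

>>> step_arm --pt "1 0 0 0.1 0 0 0" --pt "1 0 0 0 0 0 0"

```text
clock: 4.7
tool_pos: [0.6168, -0.1813, 0.0499]
eef_rot: [-3.141, 0.001, 0.465]
contact_force: [0.1, -0.7, -0.0]
finger_gap: 0.0006
```

```bash
python3 - <<'E'
from h import *
rel(0);look("l2")
E
```

```text
t 4.7 pos [ 0.6168 -0.1813  0.0499] rot [-3.141e+00  1.000e-03  4.650e-01] gap 0.0006 F [ 0.1 -0.7 -0. ]
to stopper 1 x,y units 0.012268491404122926 -0.03574872989479456 tip z 0.041906778066733465
```

View pics/l2.png

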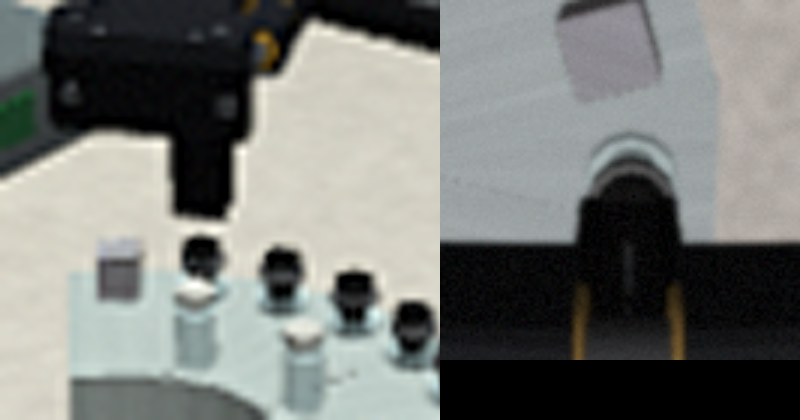

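The fingers are now centred over stopper 1 in the wrist view. In the side view the gap has shrunk from 37 to 20 zoomed rows.

>>> step_arm --pt "1 0 0 0.1 0 0 0" --pt "1 0 0 0 0 0 0"

```text
clock: 5.0
tool_pos: [0.6169, -0.1813, 0.046]
eef_rot: [-3.141, 0.001, 0.465]
contact_force: [0.0, -0.1, -0.2]
finger_gap: 0.0004
```

>>> step_arm --pt "1 0 0 0.1 0 0 0" --pt "1 0 0 0 0 0 0"

```text
clock: 5.2
tool_pos: [0.6168, -0.1813, 0.0419]
eef_rot: [-3.141, 0.001, 0.465]
contact_force: [0.2, 0.5, -0.2]
finger_gap: 0.0006
```

>>> step_arm --pt "1 0 0 0.05 0 0 0" --pt "1 0 0 0 0 0 0"

```text
clock: 5.4
tool_pos: [0.617, -0.1813, 0.0403]
eef_rot: [-3.141, 0.0, 0.465]
contact_force: [0.4, 0.2, 0.5]
finger_gap: 0.0005
```

```bash
python3 - <<'E'
from h import *
rel(0);look("l3")
E
```

```text
t 5.4 pos [ 0.617  -0.1813  0.0403] rot [-3.141  0.     0.465] gap 0.0005 F [0.4 0.2 0.5]
to stopper 1 x,y units 0.007484233772866674 -0.039272968197632534 tip z 0.03228890968742142
```

View pics/l3.png

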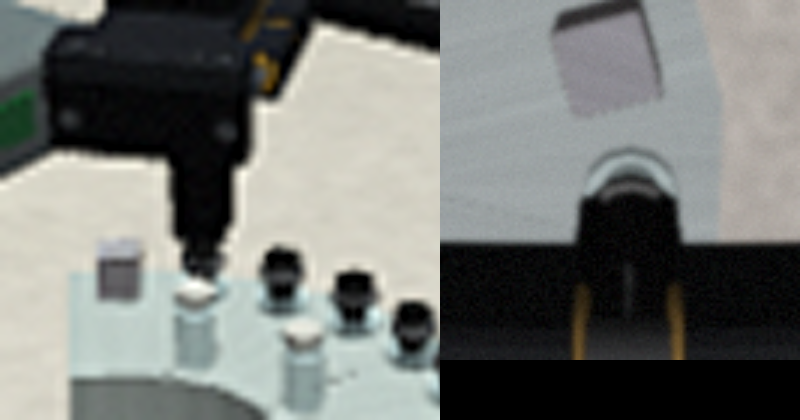

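The tip is now right at the pad, so I'll move in 2 mm steps and wait for contact.

>>> step_arm --pt "1 0 0 0.05 0 0 0" --pt "1 0 0 0 0 0 0"

```text
clock: 5.7
tool_pos: [0.617, -0.1814, 0.0383]
eef_rot: [-3.141, 0.0, 0.465]
contact_force: [-0.1, -1.0, -0.0]
finger_gap: -0.0
```

>>> step_arm --pt "1 0 0 0.05 0 0 0" --pt "1 0 0 0 0 0 0"

```text
clock: 5.9
tool_pos: [0.617, -0.1813, 0.0362]
eef_rot: [-3.141, 0.0, 0.465]
contact_force: [-0.0, -0.5, 0.4]
finger_gap: 0.0006
```

>>> step_arm --pt "1 0 0 0.05 0 0 0" --pt "1 0 0 0 0 0 0"

```text
clock: 6.1
tool_pos: [0.6172, -0.1814, 0.0345]
eef_rot: [-3.142, -0.0, 0.465]
contact_force: [-0.7, -1.0, 0.1]
finger_gap: 0.0004
```

>>> step_arm --pt "1 0 0 0.05 0 0 0" --pt "1 0 0 0 0 0 0"

```text
clock: 6.3
tool_pos: [0.6172, -0.1814, 0.0325]
eef_rot: [3.142, -0.0, 0.465]
contact_force: [0.5, 0.4, 0.8]
finger_gap: 0.0003
```

```bash
python3 - <<'E'
from h import *
rel(0);look("l4")
E
```

```text
t 6.3 pos [ 0.6172 -0.1814  0.0325] rot [ 3.142 -0.     0.465] gap 0.0003 F [0.5 0.4 0.8]
to stopper 1 x,y units 0.004126923727426631 -0.04288449579352247 tip z 0.024469465882071384
```

View pics/l4.png

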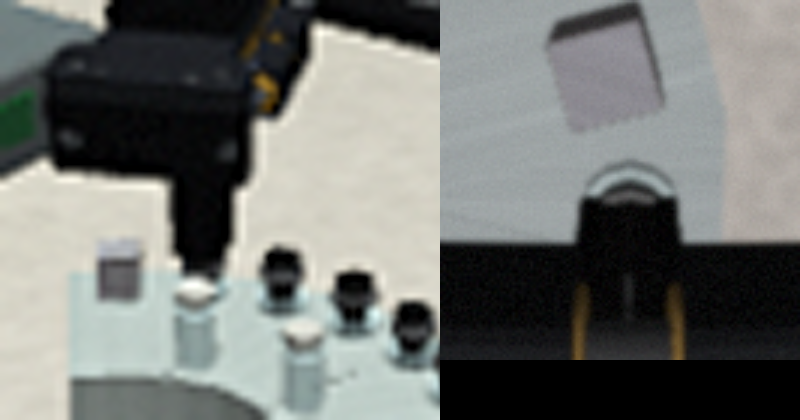

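>>> step_arm --pt "1 0 0 0.05 0 0 0" --pt "1 0 0 0 0 0 0"

```text
clock: 6.6
tool_pos: [0.6172, -0.1814, 0.0304]
eef_rot: [-3.142, -0.0, 0.465]
contact_force: [0.1, -0.9, 1.5]
finger_gap: 0.0006
```

>>> step_arm --pt "1 0 0 0.05 0 0 0" --pt "1 0 0 0 0 0 0"

```text
clock: 6.8
tool_pos: [0.6173, -0.1814, 0.0286]
eef_rot: [3.142, -0.0, 0.465]
contact_force: [0.3, 0.8, 2.6]
finger_gap: 0.0009
```

>>> step_arm --pt "1 0 0 0.05 0 0 0" --pt "1 0 0 0 0 0 0"

```text
clock: 7.0
tool_pos: [0.6174, -0.1814, 0.0271]
eef_rot: [3.141, -0.0, 0.465]
contact_force: [-3.5, 0.7, 9.3]
finger_gap: 0.0006
```

Contact at 9.3 N, which is above the 4 N slide force and the 7.5 N pad yield. I'll look again.

```bash
python3 - <<'E'
from h import *
rel(0);look("l5");rel(0)
E
```

```text
t 7.0 pos [ 0.6174 -0.1814  0.0271] rot [ 3.141 -0.     0.465] gap 0.0006 F [-3.5  0.7  9.3]
to stopper 1 x,y units 0.0007282666755015154 -0.04402729312709413 tip z 0.01909360369114098
t 7.1 pos [ 0.6173 -0.1814  0.0272] rot [ 3.141 -0.     0.465] gap 0.0002 F [-2.7  0.9  9.3]
to stopper 1 x,y units 0.002051433232499205 -0.044509403218232886 tip z 0.019248356258869892
```

View pics/l5.png

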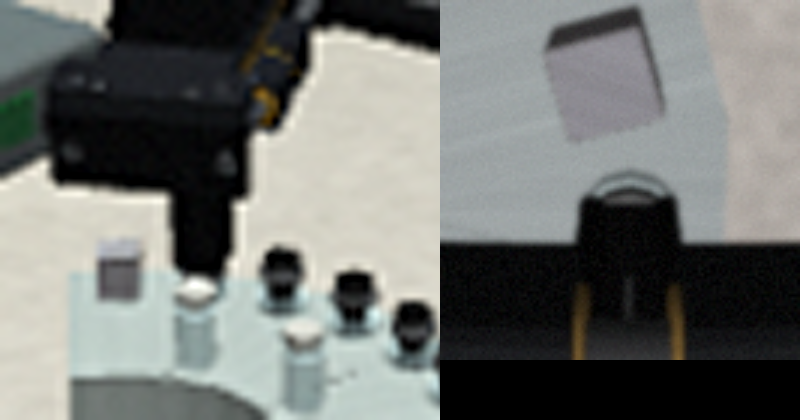

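A steady 9 N, and the stopper visibly sank: the glass rim below the cap is narrower in the wrist view. The contact height of about 46 mm at TCP z 0.027 also confirms the 25 mm z offset. Stopper 1 is home, so I'll lift 14 mm, go to stopper 2 and turn 14.65° along the arc.

>>> step_arm --pt "1 0 0 -0.2 0 0 0" --pt "1 0 0 -0.15 0 0 0" --pt "1 -0.28 -0.03 0 0 0 0" --pt "1 -0.28 -0.04 0 0 0 0" --pt "1 -0.28 -0.03 0 0 0 0" --pt "1 0 0 0 0 0 0.8" --pt "1 0 0 0 0 0 0.8" --pt "1 0 0 0 0 0 0.84" --pt "1 0 0 0 0 0 0"

```text
clock: 8.0
tool_pos: [0.5843, -0.1934, 0.0403]
eef_rot: [3.142, 0.001, 0.207]
contact_force: [0.9, -0.4, 0.0]
finger_gap: 0.0004
```

```bash
cat >> h.py <<'E'
F=F+np.array([.0005,-.0017])
E
python3 - <<'E'
from h import *
rel(1);look("l6");rel(1)
E
```

```text
t 8.0 pos [ 0.5843 -0.1934  0.0403] rot [3.142e+00 1.000e-03 2.070e-01] gap 0.0004 F [ 0.9 -0.4  0. ]
to stopper 2 x,y units 0.03325788135262061 -0.006542427217634339 tip z 0.03233194426613888
t 8.1 pos [ 0.5846 -0.1932  0.0404] rot [-3.142e+00  1.000e-03  2.110e-01] gap 0.0005 F [ 1.2  0.2 -0. ]
to stopper 2 x,y units 0.023488641642528722 -0.0031241697971310985 tip z 0.032386307204064366
```

View pics/l6.png

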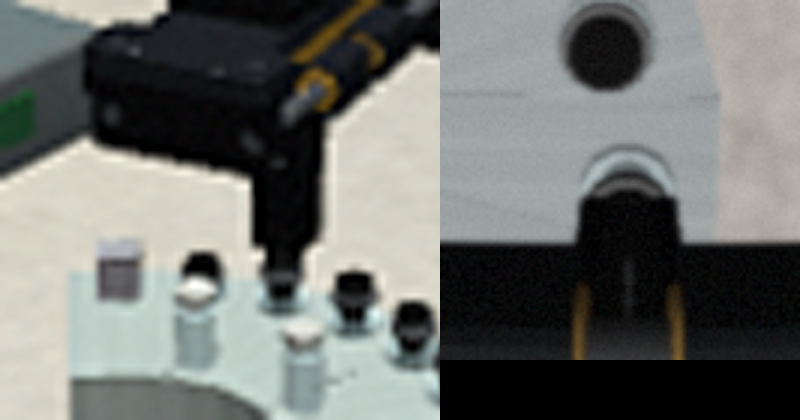

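Side view: stopper 1's pad top is now at row 250, down from 236, so it has been pushed in. Stopper 2 is centred under the fingers. Pressing it now.

>>> step_arm --pt "1 0.02 0 0.1 0 0 0" --pt "1 0 0 0.08 0 0 0" --pt "1 0 0 0.06 0 0 0" --pt "1 0 0 0.05 0 0 0" --pt "1 0 0 0.03 0 0 0" --pt "1 0 0 0 0 0 0"

```text
clock: 8.7
tool_pos: [0.5862, -0.193, 0.0281]
eef_rot: [3.141, -0.0, 0.209]
contact_force: [-2.3, -1.0, 9.0]
finger_gap: 0.0004
```

>>> step_arm --pt "1 0 0 0.03 0 0 0" --pt "1 0 0 0 0 0 0"

```text
clock: 8.9
tool_pos: [0.5862, -0.193, 0.0271]
eef_rot: [3.141, -0.0, 0.209]
contact_force: [-3.4, -0.5, 10.6]
finger_gap: 0.0008
```

Stopper 2 gives 10.6 N, so it is home. Next is stopper 3.

>>> step_arm --pt "1 0 0 -0.2 0 0 0" --pt "1 0 0 -0.15 0 0 0" --pt "1 -0.28 -0.04 0 0 0 0" --pt "1 -0.28 -0.04 0 0 0 0" --pt "1 -0.28 -0.04 0 0 0 0" --pt "1 0 0 0 0 0 0.8" --pt "1 0 0 0 0 0 0.8" --pt "1 0 0 0 0 0 0.84" --pt "1 0 0 0 0 0 0"

```text
clock: 9.8
tool_pos: [0.5511, -0.1952, 0.0403]
eef_rot: [3.142, 0.001, -0.048]
contact_force: [0.0, 0.0, -0.1]
finger_gap: 0.0004
```

```bash
python3 - <<'E'
from h import *
look("l7");rel(2)
E
```

```text
t 9.9 pos [ 0.5515 -0.195   0.0404] rot [-3.142e+00  1.000e-03 -4.400e-02] gap 0.0005 F [ 0.3  0.7 -0.5]
to stopper 3 x,y units -0.005442391002057222 0.007426617323223473 tip z 0.032396783493963466
```

View pics/l7.png

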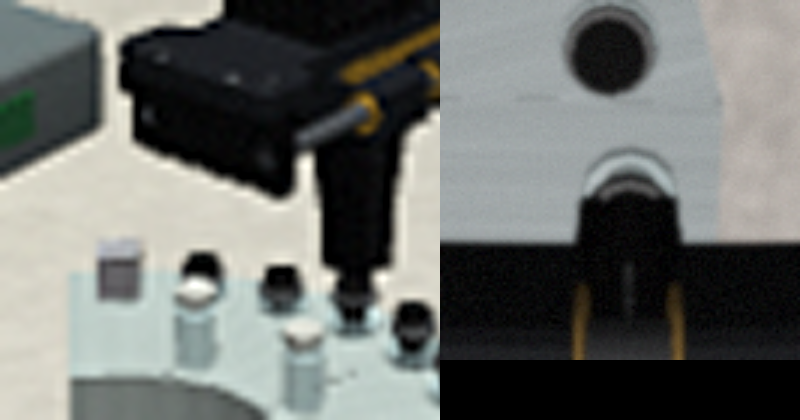

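Stopper 2 sits lower, with its pad top at row 264 against 246 before. Stopper 3 is centred, so I'll press it.

>>> step_arm --pt "1 0 0 0.1 0 0 0" --pt "1 0 0 0.08 0 0 0" --pt "1 0 0 0.06 0 0 0" --pt "1 0 0 0.05 0 0 0" --pt "1 0 0 0.03 0 0 0" --pt "1 0 0 0 0 0 0"

```text
clock: 10.5
tool_pos: [0.5522, -0.1951, 0.028]
eef_rot: [3.142, 0.0, -0.046]
contact_force: [-2.6, 0.5, 8.0]
finger_gap: 0.0003
```

>>> step_arm --pt "1 0 0 0.03 0 0 0" --pt "1 0 0 0 0 0 0"

```text
clock: 10.7
tool_pos: [0.5523, -0.1951, 0.0271]
eef_rot: [3.141, -0.0, -0.046]
contact_force: [-3.2, 1.3, 9.7]
finger_gap: 0.0003
```

>>> step_arm --pt "1 0 0 -0.2 0 0 0" --pt "1 0 0 -0.15 0 0 0" --pt "1 -0.29 -0.03 0 0 0 0" --pt "1 -0.28 -0.04 0 0 0 0" --pt "1 -0.28 -0.03 0 0 0 0" --pt "1 0 0 0 0 0 0.8" --pt "1 0 0 0 0 0 0.8" --pt "1 0 0 0 0 0 0.84" --pt "1 0 0 0 0 0 0"

```text
clock: 11.6
tool_pos: [0.5174, -0.1893, 0.0403]
eef_rot: [3.141, 0.001, -0.303]
contact_force: [-0.8, -0.2, -1.3]
finger_gap: 0.0005
```

```bash
python3 - <<'E'
from h import *
look("l8");rel(3)
E
```

```text
t 11.7 pos [ 0.5178 -0.1893  0.0404] rot [ 3.142  0.    -0.299] gap 0.0004 F [-1.1  1.   0. ]
to stopper 4 x,y units -0.002148053494764317 0.009075163107908419 tip z 0.032423068822898776
```

View pics/l8.png

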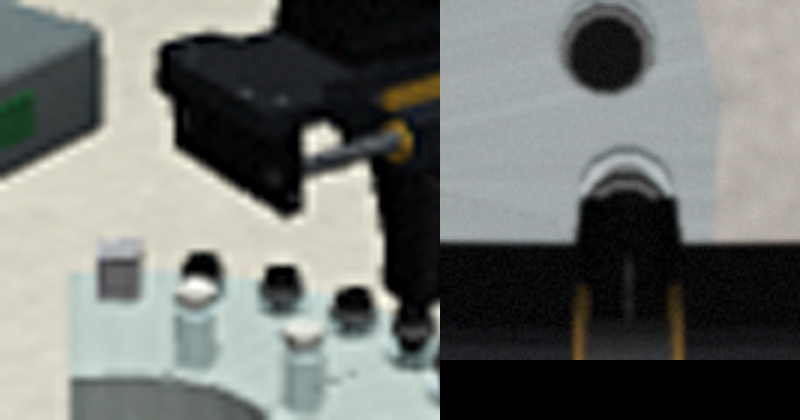

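Stopper 3 is down, with its pad top at row 286 against 268 before. Stopper 4 is centred, so I'll press it.

>>> step_arm --pt "1 0 0 0.1 0 0 0" --pt "1 0 0 0.08 0 0 0" --pt "1 0 0 0.06 0 0 0" --pt "1 0 0 0.05 0 0 0" --pt "1 0 0 0.03 0 0 0" --pt "1 0 0 0 0 0 0"

```text
clock: 12.3
tool_pos: [0.5185, -0.1894, 0.028]
eef_rot: [3.142, 0.0, -0.302]
contact_force: [-2.0, 1.5, 7.3]
finger_gap: 0.0006
```

>>> step_arm --pt "1 0 0 0.03 0 0 0" --pt "1 0 0 0 0 0 0"

```text
clock: 12.5
tool_pos: [0.5185, -0.1895, 0.027]
eef_rot: [3.142, 0.0, -0.302]
contact_force: [-2.9, 0.7, 9.5]
finger_gap: 0.0004
```

>>> step_arm --pt "1 0 0 -0.2 0 0 0" --pt "1 0 0 -0.15 0 0 0" --pt "1 -0.28 -0.04 0 0 0 0" --pt "1 -0.28 -0.04 0 0 0 0" --pt "1 -0.28 -0.03 0 0 0 0" --pt "1 0 0 0 0 0 0.8" --pt "1 0 0 0 0 0 0.8" --pt "1 0 0 0 0 0 0.84" --pt "1 0 0 0 0 0 0"

```text
clock: 13.4
tool_pos: [0.4867, -0.1748, 0.0403]
eef_rot: [3.141, 0.001, -0.559]
contact_force: [0.1, -0.2, 0.4]
finger_gap: 0.0008
```

```bash
python3 - <<'E'
from h import *
look("l9");rel(4)
E
```

```text
t 13.5 pos [ 0.4871 -0.1749  0.0404] rot [ 3.141  0.    -0.555] gap 0.0004 F [ 1.   0.1 -0.6]
to stopper 5 x,y units 0.007421506214724054 0.0005994345752205096 tip z 0.03240793070726972
```

View pics/l9.png

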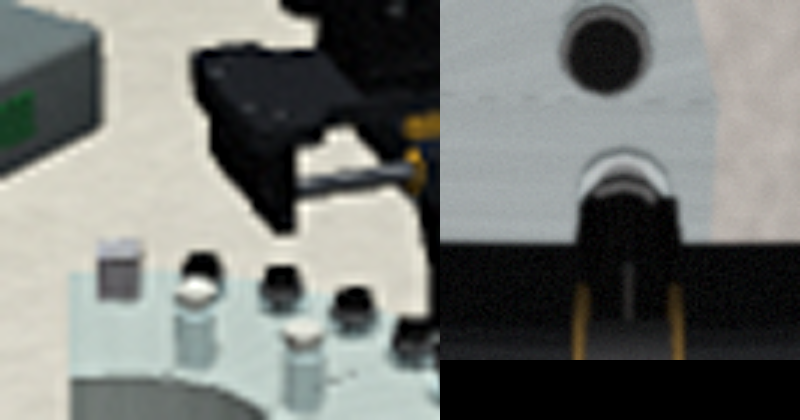

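Stopper 4 is down. Stopper 5 is about 1 mm left of the finger centre (column 624 against 629), so I'll nudge in y and press.

>>> step_arm --pt "1 0 -0.02 0.1 0 0 0" --pt "1 0 0 0.08 0 0 0" --pt "1 0 0 0.06 0 0 0" --pt "1 0 0 0.05 0 0 0" --pt "1 0 0 0.03 0 0 0" --pt "1 0 0 0 0 0 0"

```text
clock: 14.1
tool_pos: [0.4882, -0.1745, 0.028]
eef_rot: [-3.141, 0.0, -0.557]
contact_force: [-2.1, 1.7, 8.7]
finger_gap: 0.0004
```

>>> step_arm --pt "1 0 0 0.03 0 0 0" --pt "1 0 0 0 0 0 0"

```text
clock: 14.3
tool_pos: [0.4882, -0.1745, 0.0269]
eef_rot: [-3.141, -0.0, -0.557]
contact_force: [-3.3, 2.4, 9.2]
finger_gap: 0.0006
```

>>> step_arm --pt "1 0 0 -0.2 0 0 0" --pt "1 0 0 -0.3 0 0 0" --pt "1 0 0 -0.6 0 0 0" --pt "1 0 0 -0.8 0 0 0" --pt "1 0 0 -0.8 0 0 0" --pt "1 -0.4 0.4 -0.4 0 0 0" --pt "1 -0.4 0.7 0 0 0 0" --pt "1 -0.2 0.7 0 0 0 0" --pt "1 0 0.3 0 0 0 0" --pt "1 0 0 0 0 0 0"

```text
clock: 15.3
tool_pos: [0.4091, -0.2261, 0.1511]
eef_rot: [3.142, -0.001, -0.56]
contact_force: [0.1, 0.6, -0.0]
finger_gap: 0.0004
```

```bash
python3 - <<'E'
from h import *
s=optics.read_camera("side");t=optics.read_camera("top")
a=cv2.resize(s["img"][150:215,285:375],None,fx=8,fy=8,interpolation=cv2.INTER_CUBIC)
cv2.imwrite("pics/endside.png",a);cv2.imwrite("pics/endtop.png",t["img"]);rel(4)
E
```

```text
t 15.4 pos [ 0.4106 -0.2241  0.1508] rot [-3.141 -0.    -0.557] gap 0.0004 F [-0.4  0.6 -1. ]
to stopper 5 x,y units 0.9806419106130989 -2.0536027020423298 tip z 0.14278803360704828
```

View pics/endside.png

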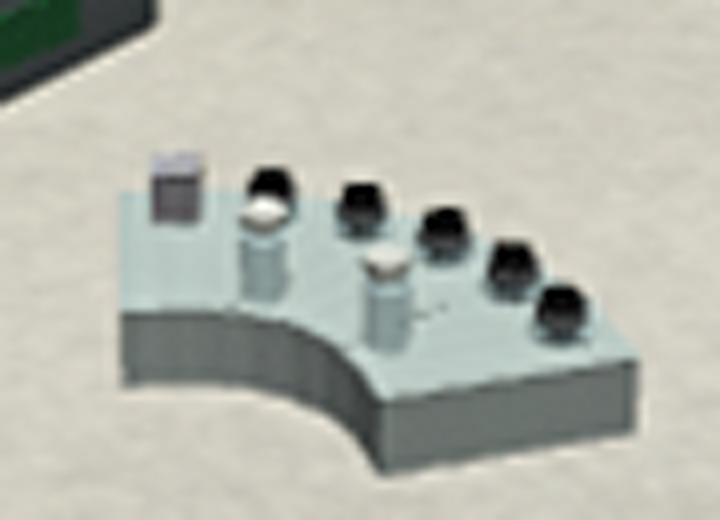

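View pics/endtop.png

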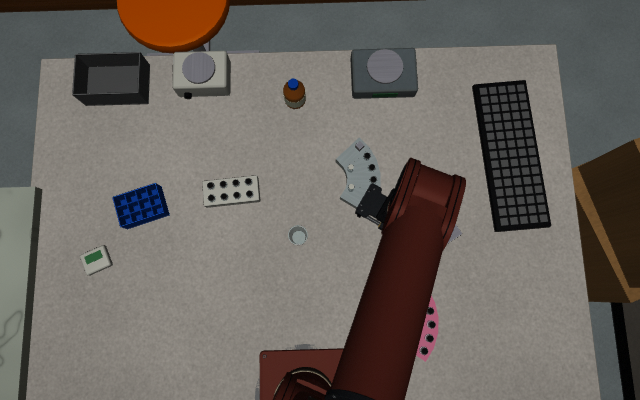

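All five stoppers look equally low in the side view, and the vials, beaker, bottle and rack are where they were. I'll measure the drops once, then hand in.

```bash
python3 - <<'E'
from h import *
c=optics.read_camera("side");a=cv2.imread("pics/side0.png");b=c["img"]
def proj(p):
    q=np.linalg.inv(c["pose"])@np.r_[p,1];return (c["intrinsics"]@(q[:3]/q[2]))[:2]
for f in F-np.array([.0005,-.0017]):
    u,v=proj([*f,.054]);u=int(round(u));v=int(v)
    def top(im):
        col=im[v-8:v+8,u-1:u+2].max(2).mean(1); i=np.argmax(col<100); return v-8+i-1+(col[i-1]-100)/(col[i-1]-col[i])
    px=proj([*f,.044])[1]-proj([*f,.054])[1]
    print('drop mm',round((top(b)-top(a))/px*10,1))
manip.hand_in()
E
```

```text
drop mm 7.0
drop mm 7.5
drop mm 6.7
drop mm 7.1
drop mm 7.8
the job is handed in; nothing more can be done
```

I pushed all five stoppers home in order from the post end, in one pass, with the shut fingertips turned to follow the arc. I lifted only about 14 mm between stoppers and handed in at about 15.5 s.

**Checks on the stoppers:** Each press ended with a steady 9–11 N, above the 4 N slide force and the 7.5 N pad yield, and well below 45 N. The final side view measured drops of 7.0, 7.5, 6.7, 7.1 and 7.8 mm, which fits starts of 0–2 mm and full home at 8 mm.

**Surroundings:** In the last pictures the loose vials, beaker and bottle looked unmoved. The rack looked as before and the arm passed nowhere near it. The spatula was mostly hidden by the arm, so I could not check it fully. The fingers were clear of everything, with the force reading near zero.

**One disagreement:** The fingertips were really about 25 mm higher than the reported TCP plus the 8 mm tip length implies; the side and wrist cameras and the contact height all agreed on this. I therefore found the press depth by force and pictures instead of the stated z.

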